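# Fit the fin guard comb on a heat sink

### The job

Protect the fins of the power module's heat sink before transport: take the guard comb whose teeth match the gaps between the fins (one tooth to each gap), and lower it onto the heat sink, squarely and roughly centred along the fins, until it is fully home with its top bar resting on the fins. Let go of it there, and leave the other comb and everything else on the bench where they are.

Things in the scene. Friction and masses are not known exactly. Their poses are not given: they have to be found in the camera images.
- power_module: Dark metal housing fixed to the bench, 96 (x) by 130 (y) by 16 mm high, black terminal block on its -x side, with a bare aluminium heat sink on top: four fins, 4 mm thick, 70 mm long along its x, centred at y = -39, -13, 13, 39 mm. Origin: centre of the underside, on the bench; z up.
- fin_tops (a point): Centre of the heat sink at the height of the fin tops, 54 mm above the bench. The fins are 30 mm tall (gap floor at 24 mm). The three gaps are 22 mm wide, centred at y = -26, 0, 26 mm of the module. Axes as the module.
- coarse_comb: Matching guard comb, grey plastic, 77 mm high, loose, 100-210 g, standing on its teeth: three 4 mm plates 60 mm long along its x, at y = -26, 0, 26 mm. A bar (16 by 84 mm along y, z 26 to 36 mm) joins them; teeth reach 26 mm below the bar. Origin: centre, at the tooth tips; z up. Home on the fins its origin is 28 mm above the module's. A half turn looks the same.
- comb_grip (a point): On the coarse comb: middle of the upright grip block, 57 mm above its tooth tips. The block is 14 mm along the comb's x (pinch it across this), 40 mm along y, and stands from z = 36 mm (top of bar and teeth) to 77 mm. Axes as the comb.
- fine_comb: The other comb, which does not fit: same grey plastic, outline and grip block, but five 4 mm teeth at its y = -30, -15, 0, 15, 30 mm. Origin: centre, at the tooth tips; z up. Loose, standing on its teeth. Leave it alone.
- mug: Blue and white mug, 92 mm high, 78 mm wide, loose, standing on the bench beyond the work; origin at the centre of its underside. Leave it alone.
Mind the look-alikes: they are no part of the job. Leave any orange or red look-alike of the coarse_comb alone.

How it is judged:
By the outcome, as a careful person would: the job done as asked, in the order asked, and still so for the second after the job is handed in, with the robot touching nothing.
It also fails if it takes over 32 s, if anything falls off the work surface, if the arm or the gripper's body presses on something with over 40 N, if the wrist force passes 120 N, or if a joint passes its speed limit or range.

### The arm

A 6-joint arm with a two-finger parallel gripper is mounted at the origin on a cart in front of the work surface, level with it; the furniture and walls round the work are solid. World frame = base frame: x ahead of the robot, y to its left, z up, the work surface at z = 0. Lengths are in m, angles in rad, forces in N, time in s.
With the tool pointing down it reaches from about 0.2 to 0.875 m from the base axis. Payload 3.4 kg.
Tool frame: the origin (TCP) lies on the centre line of the jaws, within the pads' length; the fingertips stand 11 mm ahead of it and the grasp point (between the pads) lies 8 mm behind it; z points along the fingers, y is the line along which they close (so a half turn about z gives the same grasp; the last joint's range is limited). The gripper opens to 94 mm and grips with 3 to 60 N. Pads are 16 mm wide; open, the fingers measure 119 mm over their backs; the gripper's body (75 mm by 177 mm) begins 78 mm behind the grasp point.
Start: joints at [-1.245, 0.276, 1.505, -0, 1.361, -0.121], TCP at [0.248, -0.519, 0.216] pointing down, gripper open.
Joint ranges: [-2.89, 2.89], [-0.75, 2.08], [0.22, 2.7], [-1.18, 4.32], [0.11, 2.71], [-2.7, 2.7]. Speed limits (rad/s): [2.57, 2.57, 3.14, 3.14, 3.14, 3.14].

### API

Orientations are given as a rotation vector (axis times angle).
In Python, from cell import arm gives the robot as it stands.
- The arm moves only by the tool arm_command, never from a script. Its argument "steps" is a list of rows, each an object with "translation": the shift along the tool's x, y, z in mm, a list of three; "roll": the turn about the tool's z in degrees; "claw": the gripper command: -1 is shut, 1 is fully open, values between are in proportion. A call has exactly 8 rows; each row shifts and turns the commanded pose from where the row before left it, along the tool's axes as they then stand; what a row does not reach is not made up. A row lasts 1/8 s, in which the tool goes at most 62.5 mm and 10.7 degrees, less where a joint would pass 70% of its speed; a pose out of reach is approached as far as the arm can. A call is refused whole if a number of a shift passes 62.5 or a number of a turn 10.7, either way. A call with a gripper value outside its range is refused whole. The fingers move at their own pace and stop on an object; "force" is the grip in N (left out, the last holds). Time passes only in rows, so rows that do not move let the fingers close, or fill a call up. It gives the time, the measured TCP pose, the force, the opening and the grip force at its end, in the units of the state.
- arm.get_obs(): the state, without advancing time (a new reading comes with each control period).
- arm.get_image(name): name is "side" or "top"; returns the picture (384x512x3 uint8, red, green, blue); there is no depth.
- arm.camera_params(name): a dict with "mtx" (3x3 intrinsics, pixels), "world_from_camera" (4x4, takes a point from camera to world coordinates). Camera axes: x right, y down, z forward; pixel columns grow to the right and rows downward; lengths in m; the calibration is good to about 2 mm. A picture is of the moment at which its call begins. camera_params takes no time and is no camera call.
- arm.hand_in(): hands the job in; it is judged then, once.
Trained networks look in the newest picture that a camera, given by its name, has taken for a name from the list of things; names that differ only in an ending like _2 or _b are one class to them, and where a whole thing is asked for, a point or a joint stands for the part that bears it (a point fixed in the world has none). Each returns a list of dicts, best first, with "conf" (0 to 1); they miss things now and then, are a little off and sometimes report something else, mostly with a low value. They report only what shows in the picture. A call takes as long as a camera call. They do not tell look-alikes from the thing itself.
- arm.search_frame(label, camera): "box" ([left, top, right, bottom] in pixels, round what is visible of it).
- arm.spot_point(label, camera): "centre" ([row, column] in pixels: a listed point, or the origin of a listed thing).
The state is a dict: "clock": time; "joint_pos": joint angles; "qvel": joint speeds; "tau": joint torques, N m; "tcp_pos": TCP position; "ee_rot": TCP orientation; "contact_force": force on the tool from outside, world axes, zero at the start; "ft_torque": the same for the moment, N m; "width": finger opening in m; "gripper_force": force on a finger pad.
Only numpy, scipy, OpenCV 4.12 (cv2) and the standard library are available. Lean on these libraries where they do the work, as an engineer would, in place of code of your own. Each camera call takes 0.05 s, during which the arm holds its last target. There are 200 camera calls.

## Working session

There is one attempt and no reset: what is moved stays moved. The work goes in short steps, Python scripts to look and compute and a tool call to move; the robot and the scene stay as the last step left them, time stands still between calls to the robot, and variables do not carry over. Pictures are saved under pics/ and viewed, at most 10 in all, crops included, and the job is handed in when it is done.

Besides the shell and the picture viewer there is one more tool, called after "Call:" by a JSON object that holds its "fn" and its "kwargs", one argument or row to a line. arm_command: Moves the arm, as the interface text tells. Its arguments: {"type":"object","properties":{"steps":{"type":"array"},"force":{"type":"number"}},"required":["steps"]}

```bash
mkdir -p pics
python3 - <<'E'
from cell import arm
import cv2,numpy as np
np.set_printoptions(precision=4,suppress=True)
for c in ("top","side"):
    im=arm.get_image(c); cv2.imwrite(f"pics/{c}0.png",im[:,:,::-1])
    p=arm.camera_params(c); print(c,p["mtx"],p["world_from_camera"])
    for l in ("coarse_comb","fine_comb","comb_grip","power_module","fin_tops"):
        print(l,[(np.round(d["centre"]),round(d["conf"],2)) for d in arm.spot_point(l,c)])
print(arm.get_obs())
E
```

```text
top [[358.6999   0.     252.9078]
 [  0.     358.6999 181.7885]
 [  0.       0.       1.    ]] [[ 0.0053 -0.9851  0.1722  0.4908]
 [-0.9997 -0.0009  0.0256 -0.0798]
 [-0.0251 -0.1723 -0.9847  1.0414]
 [ 0.      0.      0.      1.    ]]
coarse_comb [(array([125., 254.]), 0.92), (array([225., 161.]), 0.74), (array([237., 270.]), 0.68), (array([259., 304.]), 0.58)]
fine_comb [(array([254., 369.]), 0.56)]
comb_grip [(array([228., 149.]), 0.85), (array([117., 255.]), 0.76), (array([265., 306.]), 0.66), (array([238., 268.]), 0.63)]
power_module []
fin_tops [(array([264., 304.]), 0.67)]
side [[390.4438   0.     250.323 ]
 [  0.     390.4438 194.0309]
 [  0.       0.       1.    ]] [[-0.8378 -0.2573  0.4815  0.1281]
 [-0.5455  0.4294 -0.7197  0.6965]
 [-0.0216 -0.8657 -0.5001  0.626 ]
 [ 0.      0.      0.      1.    ]]
coarse_comb [(array([234., 297.]), 0.9), (array([203., 191.]), 0.74), (array([220., 335.]), 0.65), (array([301., 219.]), 0.6)]
fine_comb [(array([190., 348.]), 0.55)]
comb_grip [(array([215., 295.]), 0.98), (array([284., 215.]), 0.89), (array([191., 185.]), 0.73), (array([206., 335.]), 0.64)]
power_module [(array([258., 262.]), 0.93), (array([221., 336.]), 0.53)]
fin_tops [(array([243., 264.]), 0.77)]
{'clock': 0.6, 'joint_pos': array([-1.245 ,  0.2758,  1.5049,  0.    ,  1.3607, -0.121 ]), 'qvel': array([-0.0002, -0.0001, -0.0013,  0.0005,  0.0001,  0.0004]), 'tau': array([ -0.0013, -40.4213, -23.7392,   0.0701,   0.0249,  -0.    ]), 'tcp_pos': array([ 0.2484, -0.5186,  0.2165]), 'ee_rot': array([3.0634, 0.6959, 0.    ]), 'contact_force': array([ 0.5095, -0.2156,  0.5308]), 'ft_torque': array([0.0711, 0.0214, 0.0092]), 'gripper_force': 0.0, 'width': 0.09377401726005201}
```

View pics/top0.png

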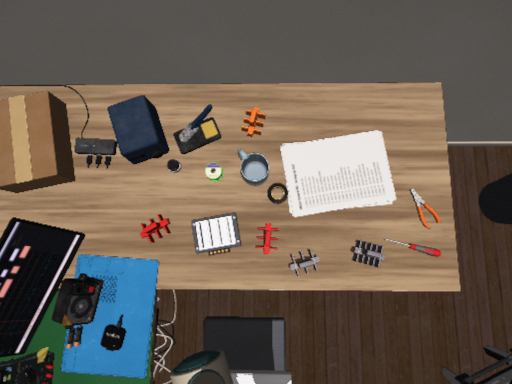

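View pics/side0.png

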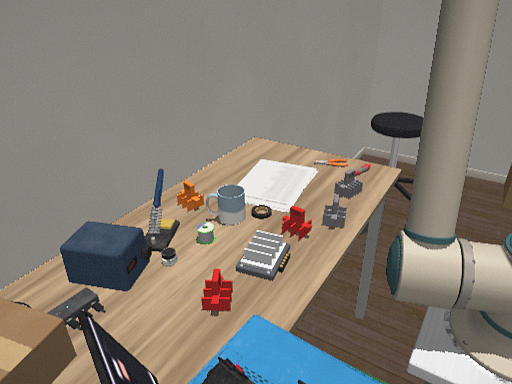

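Grey candidates in the top view: the comb at px (304,262) with three teeth, and the one at (368,253) with five. The red ones at (155,228) and (267,238) and the orange one at (254,121) are look-alikes. The grey three-tooth comb fits the description. I'll check it in an enlarged crop.

Run:
```python
import cv2,numpy as np
t=cv2.imread("pics/top0.png"); s=cv2.imread("pics/side0.png")
f=lambda im,x,y,w,h:cv2.resize(im[y:y+h,x:x+w],(400,300),interpolation=cv2.INTER_CUBIC)
cv2.imwrite("pics/crop1.png",np.vstack([np.hstack([f(t,284,240,48,36),f(t,185,205,64,48+0)]),np.hstack([f(s,310,160,80,80*3//4+15),f(s,228,225,72,54)])]))
```

```text
(no output)
```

View pics/crop1.png

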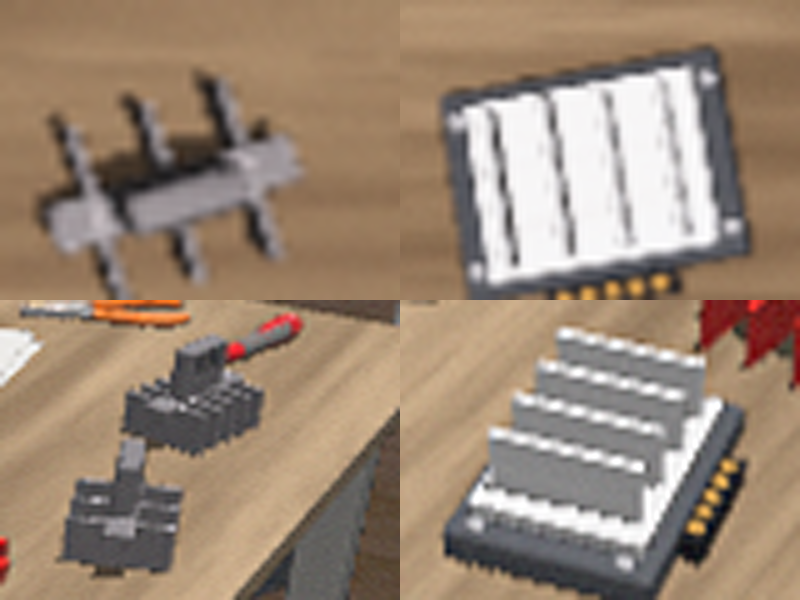

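```bash
cat > fit.py <<'E'
import numpy as np
from scipy.optimize import least_squares
from cell import arm
C={c:arm.camera_params(c) for c in("top","side")}
def proj(c,P):
    T=np.linalg.inv(C[c]["world_from_camera"]); q=(T[:3,:3]@np.asarray(P).T).T+T[:3,3]
    q=q@C[c]["mtx"].T; return q[:,:2]/q[:,2:]
def pts(p,L):
    L=np.asarray(L,float)/1000; c,s=np.cos(p[2]),np.sin(p[2])
    return np.c_[p[0]+c*L[:,0]-s*L[:,1],p[1]+s*L[:,0]+c*L[:,1],L[:,2]+(p[3] if len(p)>3 else 0)]
def fit(obs,p0):
    # obs: list of (cam, local mm pts, pixels)
    f=lambda p:np.concatenate([(proj(c,pts(p,L))-px).ravel() for c,L,px in obs])
    r=least_squares(f,p0,loss="soft_l1"); return r.x,np.round(r.fun.reshape(-1,2),1)
def src(px,ox,oy,sx,sy,dx=0,dy=0):
    px=np.asarray(px,float); return np.c_[(px[:,0]-dx+.5)/sx-.5+ox,(px[:,1]-dy+.5)/sy-.5+oy]
def ray(c,uv,z):
    M=C[c]["world_from_camera"]; d=M[:3,:3]@np.linalg.inv(C[c]["mtx"])@[uv[0],uv[1],1]
    return M[:3,3]+d*(z-M[2,3])/d[2]
E
python3 - <<'E'
from fit import *
np.set_printoptions(precision=4,suppress=True)
top=[[0,42,36],[0,-42,36]]+[[30,y,36] for y in(26,0,-26)]+[[-30,y,36] for y in(26,0,-26)]
px=src([(53,228),(297,157),(62,118),(132,98),(208,75),(118,292),(190,277),(272,252)],284,240,400/48,300/36)
sx=src([(131,445)],310,160,5,4,0,300)
print(ray("top",(304,262),.05), ray("side",sx[0],.077))
p0=[.3,-.2,.2]
print(fit([("top",top,px)],p0))
print(fit([("top",top,px),("side",[[0,0,77]],sx)],p0))
h=[[48,65,16],[48,-65,16],[-48,-65,16],[-48,65,16]]
hx=src([(43,97),(315,48),(347,250),(70,298)],185,205,6.25,6.25)
fl=[[x,y,54] for y in(39,13,-13,-39) for x in(35,-35)]
fx=src([(493,433),(645,467),(517,400),(662,432),(541,366),(686,398),(562,333),(703,362)],228,225,400/72,400/72,400,300)
for o in([("top",h,hx)],[("side",fl,fx)],[("top",h,hx),("side",fl,fx)]): print(fit(o,[.3,0,.2]))
E
```

```text
[ 0.445  -0.1927  0.05  ] [ 0.4483 -0.2064  0.077 ]
(array([ 0.4445, -0.1929,  0.295 ]), array([[-1.1, -0.5],
       [-1.1, -0.9],
       [ 0. ,  0.3],
       [ 0.7, -0.1],
       [ 0.6, -0.1],
       [ 0. ,  1. ],
       [ 0.5,  0. ],
       [-0.2,  0.2]]))
(array([ 0.4444, -0.1932,  0.2943]), array([[-1. , -0.4],
       [-0.9, -0.9],
       [ 0.2,  0.3],
       [ 0.8, -0. ],
       [ 0.7, -0. ],
       [ 0.1,  1. ],
       [ 0.6,  0. ],
       [-0.1,  0.3],
       [-0.5,  2.5]]))
(array([0.5247, 0.0523, 0.1767]), array([[-0.8, -0.7],
       [ 0.4, -0.7],
       [ 0.8,  0.5],
       [-0.4,  0.8]]))
(array([0.5245, 0.0511, 0.184 ]), array([[-0.3, -0.2],
       [ 0.2,  0.4],
       [-0.4, -0.5],
       [ 0.9,  0.2],
       [-0.6, -0.4],
       [ 0.2,  0. ],
       [-0.5, -0.2],
       [ 0.6,  0.5]]))
(array([0.5244, 0.0515, 0.1798]), array([[-0.6, -0.5],
       [ 0.6, -0.7],
       [ 1.1,  0.5],
       [-0. ,  1. ],
       [-0.4, -0.2],
       [ 0.1,  0.5],
       [-0.5, -0.5],
       [ 0.8,  0.3],
       [-0.7, -0.3],
       [ 0.1,  0.1],
       [-0.5, -0.1],
       [ 0.5,  0.6]]))
```

Call:
{"fn": "arm_command", "kwargs": {
  "steps": [
    {"translation":[39.7,-26.1,0],"roll":0,"claw":1},
    {"translation":[39.7,-26.1,0],"roll":0,"claw":1},
    {"translation":[39.7,-26.1,0],"roll":0,"claw":1},
    {"translation":[39.7,-26.1,0],"roll":0,"claw":1},
    {"translation":[39.7,-26.1,0],"roll":0,"claw":1},
    {"translation":[39.7,-26.1,0],"roll":0,"claw":1},
    {"translation":[39.7,-26.1,0],"roll":0,"claw":1},
    {"translation":[39.7,-26.1,0],"roll":0,"claw":1}
  ]
}}

```text
clock: 1.6
tcp_pos: [0.4454, -0.1917, 0.2167]
ee_rot: [3.063, 0.696, 0.001]
contact_force: [0.1, -0.5, -0.1]
width: 0.0941
gripper_force: 0.0
```

Call:
{"fn": "arm_command", "kwargs": {
  "steps": [
    {"translation":[0,0,0],"roll":-10.15,"claw":1},
    {"translation":[0,0,0],"roll":-10.15,"claw":1},
    {"translation":[0,0,0],"roll":-10.15,"claw":1},
    {"translation":[0,0,0],"roll":-10.15,"claw":1},
    {"translation":[0,0,0],"roll":-10.15,"claw":1},
    {"translation":[0,0,0],"roll":-10.15,"claw":1},
    {"translation":[0,0,0],"roll":-10.15,"claw":1},
    {"translation":[0,0,0],"roll":-10.15,"claw":1}
  ]
}}

```text
clock: 2.6
tcp_pos: [0.4447, -0.193, 0.2166]
ee_rot: [1.866, 2.527, -0.0]
contact_force: [0.5, -0.1, 0.3]
width: 0.0938
gripper_force: 0.0
```

Run:
```python
from fit import *
import cv2
from scipy.spatial.transform import Rotation as R
np.set_printoptions(precision=4,suppress=True)
o=arm.get_obs(); r=R.from_rotvec(o["ee_rot"]).as_matrix()
print(o["clock"],o["tcp_pos"],"yawx",np.arctan2(r[1,0],r[0,0]),r[2],o["joint_pos"])
a=arm.get_image("side"); cv2.imwrite("pics/s1.png",a[:,:,::-1])
# overlay of model on initial pics
s=cv2.imread("pics/side0.png")[190:235,310:370]; t=cv2.imread("pics/top0.png")[240:280,280:340]
def draw(im,c,ox,oy,k,p):
    im=cv2.resize(im,None,fx=k,fy=k,interpolation=cv2.INTER_CUBIC)
    g=[[x,y,77] for x,y in((7,20),(7,-20),(-7,-20),(-7,20))]; b=[[x,y,36] for x,y in((8,42),(8,-42),(-8,-42),(-8,42))]
    for L,col in[(g,(0,255,0)),(b,(0,255,255))]+[([[30,y,36],[30,y,0],[-30,y,0],[-30,y,36]],(255,0,255)) for y in(-26,0,26)]:
        u=(proj(c,pts(p,L))-[ox,oy]+.5)*k
        cv2.polylines(im,[np.round(u).astype(np.int32)],True,col,1)
    return im
p=[.4444,-.1932,.294]
A=draw(s,"side",310,190,6.5,p);B=draw(t,"top",280,240,6.5,p)
h=max(A.shape[0],B.shape[0]); f=lambda m:cv2.copyMakeBorder(m,0,h-m.shape[0],0,0,cv2.BORDER_CONSTANT)
cv2.imwrite("pics/ov.png",np.hstack([f(A),f(B)]))
```

```text
2.6 [ 0.4447 -0.193   0.2166] yawx 1.8698684487659962 [-0.0002  0.0002 -1.    ] [-0.5532  0.1391  1.6862 -0.      1.3159 -0.8523]
```

View pics/ov.png

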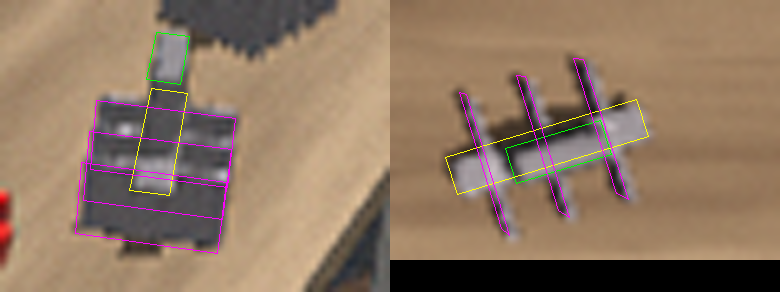

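The overlay matches the three-tooth grey comb in both views to about 1 px. Descending to grasp it.

Call:
{"fn": "arm_command", "kwargs": {
  "steps": [
    {"translation":[0,0,25],"roll":0,"claw":1},
    {"translation":[0,0,25],"roll":0,"claw":1},
    {"translation":[0,0,25],"roll":0,"claw":1},
    {"translation":[0,0,25],"roll":0,"claw":1},
    {"translation":[0,0,25],"roll":0,"claw":1},
    {"translation":[0,0,20],"roll":0,"claw":1},
    {"translation":[0,0,12],"roll":0,"claw":1},
    {"translation":[0,0,8],"roll":0,"claw":1}
  ]
}}

```text
clock: 3.65
tcp_pos: [0.4448, -0.1932, 0.0512]
ee_rot: [1.874, 2.521, -0.0]
contact_force: [0.4, -0.1, 0.3]
width: 0.0939
gripper_force: 0.0
```

Call:
{"fn": "arm_command", "kwargs": {
  "steps": [
    {"translation":[0,0,0],"roll":0,"claw":-0.3},
    {"translation":[0,0,0],"roll":0,"claw":-0.5},
    {"translation":[0,0,0],"roll":0,"claw":-0.7},
    {"translation":[0,0,0],"roll":0,"claw":-1},
    {"translation":[0,0,0],"roll":0,"claw":-1},
    {"translation":[0,0,0],"roll":0,"claw":-1},
    {"translation":[0,0,0],"roll":0,"claw":-1},
    {"translation":[0,0,0],"roll":0,"claw":-1}
  ],
  "force": 25
}}

```text
clock: 4.65
tcp_pos: [0.4445, -0.1931, 0.0514]
ee_rot: [-1.873, -2.522, 0.0]
contact_force: [-0.6, -0.3, -0.0]
width: 0.0176
gripper_force: 0.2
```

Still closing (17.6 mm), so I'll wait a call and then lift.

Call:
{"fn": "arm_command", "kwargs": {
  "steps": [
    {"translation":[0,0,0],"roll":0,"claw":-1},
    {"translation":[0,0,0],"roll":0,"claw":-1},
    {"translation":[0,0,0],"roll":0,"claw":-1},
    {"translation":[0,0,0],"roll":0,"claw":-1},
    {"translation":[0,0,-5],"roll":0,"claw":-1},
    {"translation":[0,0,-10],"roll":0,"claw":-1},
    {"translation":[0,0,-15],"roll":0,"claw":-1},
    {"translation":[0,0,-20],"roll":0,"claw":-1}
  ]
}}

```text
clock: 5.65
tcp_pos: [0.4446, -0.193, 0.1023]
ee_rot: [-1.873, -2.522, -0.0]
contact_force: [-0.2, 0.1, -1.9]
width: 0.0141
gripper_force: 25.0
```

Run:
```python
from fit import *
import cv2
from scipy.spatial.transform import Rotation as R
o=arm.get_obs(); r=R.from_rotvec(o["ee_rot"]).as_matrix()
print(o["tcp_pos"],np.arctan2(r[1,0],r[0,0]),o["width"],o["gripper_force"],o["contact_force"])
im=[arm.get_image(c)[:,:,::-1] for c in("side","top")]
cv2.imwrite("pics/s2.png",np.hstack([cv2.resize(im[0][160:260,290:400],(440,400),interpolation=2),cv2.resize(im[1][220:300,260:332],(360,400),interpolation=2)]))
```

```text
[ 0.44461504 -0.19298578  0.10234201] 1.864031648813476 0.014051925426045693 24.999536275863647 [-0.18434361  0.06247645 -1.8698105 ]
```

View pics/s2.png

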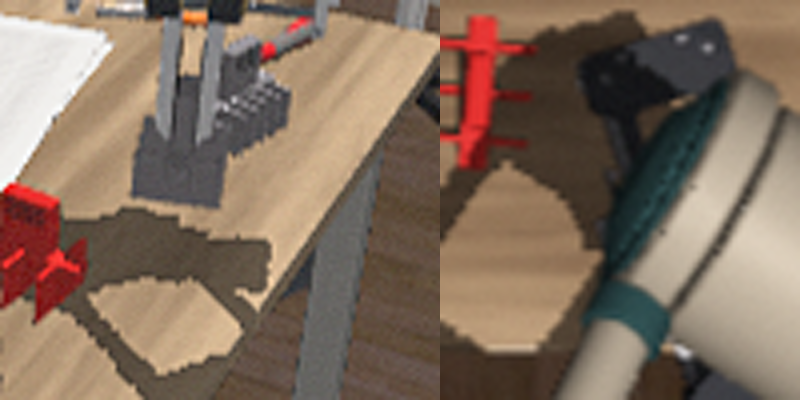

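The comb is gripped, upright and clear of the bench. Lifting higher and carrying it to above the module.

Call:
{"fn": "arm_command", "kwargs": {
  "steps": [
    {"translation":[0,0,-20],"roll":0,"claw":-1},
    {"translation":[0,0,-25],"roll":0,"claw":-1},
    {"translation":[0,0,-25],"roll":0,"claw":-1},
    {"translation":[0,0,-15],"roll":0,"claw":-1},
    {"translation":[10,7,0],"roll":0,"claw":-1},
    {"translation":[20,14,0],"roll":0,"claw":-1},
    {"translation":[25,17.5,0],"roll":0,"claw":-1},
    {"translation":[25,17.5,0],"roll":0,"claw":-1}
  ]
}}

```text
clock: 6.75
tcp_pos: [0.4746, -0.0984, 0.185]
ee_rot: [-1.872, -2.52, 0.001]
contact_force: [-0.4, -0.4, -1.2]
width: 0.0136
gripper_force: 25.0
```

Call:
{"fn": "arm_command", "kwargs": {
  "steps": [
    {"translation":[25,17.5,0],"roll":0,"claw":-1},
    {"translation":[25,17.5,0],"roll":0,"claw":-1},
    {"translation":[25,17.5,0],"roll":0,"claw":-1},
    {"translation":[25,17.5,0],"roll":0,"claw":-1},
    {"translation":[20,14,0],"roll":0,"claw":-1},
    {"translation":[11.4,7.4,0],"roll":0,"claw":-1},
    {"translation":[0,0,0],"roll":3.2,"claw":-1},
    {"translation":[0,0,0],"roll":3.2,"claw":-1}
  ]
}}

```text
clock: 7.75
tcp_pos: [0.524, 0.0523, 0.1855]
ee_rot: [-2.012, -2.411, 0.002]
contact_force: [-0.2, -0.5, -0.8]
width: 0.014
gripper_force: 25.0
```

Call:
{"fn": "arm_command", "kwargs": {
  "steps": [
    {"translation":[0,0,10],"roll":0,"claw":-1},
    {"translation":[0,0,15],"roll":0,"claw":-1},
    {"translation":[0,0,15],"roll":0,"claw":-1},
    {"translation":[0,0,10],"roll":0,"claw":-1},
    {"translation":[0,0,5],"roll":0,"claw":-1},
    {"translation":[0,0,0],"roll":0,"claw":-1},
    {"translation":[0,0,0],"roll":0,"claw":-1},
    {"translation":[0,0,0],"roll":0,"claw":-1}
  ]
}}

```text
clock: 8.75
tcp_pos: [0.525, 0.0519, 0.1319]
ee_rot: [2.01, 2.413, 0.001]
contact_force: [0.1, -0.3, -1.4]
width: 0.0138
gripper_force: 25.0
```

```bash
cat > look.py <<'E'
import sys,cv2
from fit import *
from scipy.spatial.transform import Rotation as R
o=arm.get_obs(); r=R.from_rotvec(o["ee_rot"]).as_matrix(); th=np.arctan2(r[1,0],r[0,0])
print(o["clock"],o["tcp_pos"],th,o["width"],o["contact_force"])
im=arm.get_image("side")[:,:,::-1]
k=6; ox,oy=215,170; im=cv2.resize(im[oy:oy+98,ox:ox+110],None,fx=k,fy=k,interpolation=cv2.INTER_CUBIC)
cv2.imwrite("pics/"+sys.argv[1]+"_raw.png",im)
def dr(c,p,L,col):
    cv2.polylines(im,[np.round((proj(c,pts(p,L))-[ox,oy]+.5)*k).astype(np.int32)],True,col,1)
p=[*o["tcp_pos"][:2],th-np.pi/2,o["tcp_pos"][2]-.0514]
for y in(-26,0,26): dr("side",p,[[30,y,36],[30,y,0],[-30,y,0],[-30,y,36]],(255,0,255))
m=[.5245,.0515,.181]
for y in(-39,-13,13,39): dr("side",m,[[35,y,54],[-35,y,54]],(0,255,0))
cv2.imwrite("pics/"+sys.argv[1]+".png",im)
E
python3 look.py l1
```

```text
8.75 [0.52504436 0.05191444 0.13193784] 1.7523252793810873 0.013779731174314127 [ 0.12044671 -0.33375164 -1.43278428]
```

View pics/l1.png

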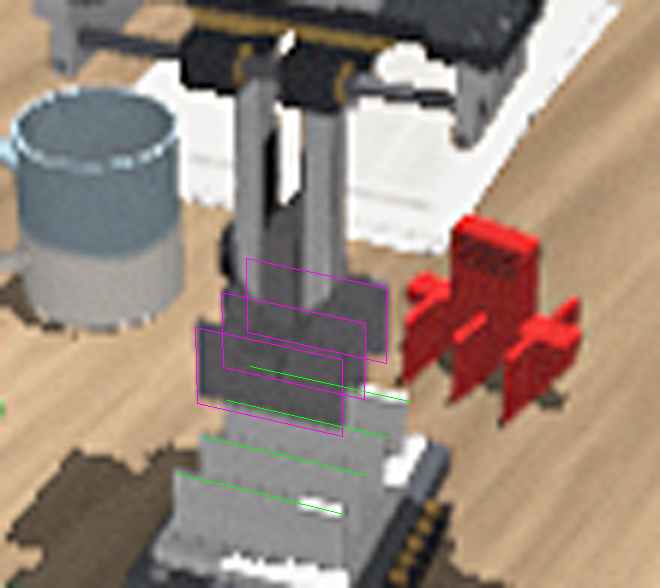

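The side view shows the comb above the fins, with its teeth about 1 px up-image of the model (around 2 mm towards -y). I'll nudge +2 mm along tool x and lower it partway.

Call:
{"fn": "arm_command", "kwargs": {
  "steps": [
    {"translation":[2,0,0],"roll":0,"claw":-1},
    {"translation":[0,0,6],"roll":0,"claw":-1},
    {"translation":[0,0,6],"roll":0,"claw":-1},
    {"translation":[0,0,6],"roll":0,"claw":-1},
    {"translation":[0,0,6],"roll":0,"claw":-1},
    {"translation":[0,0,6],"roll":0,"claw":-1},
    {"translation":[0,0,2],"roll":0,"claw":-1},
    {"translation":[0,0,0],"roll":0,"claw":-1}
  ]
}}

```text
clock: 9.8
tcp_pos: [0.5243, 0.0539, 0.0993]
ee_rot: [-2.011, -2.414, 0.0]
contact_force: [0.4, 0.4, -0.3]
width: 0.0137
gripper_force: 25.0
```

```bash
python3 look.py l2
```

```text
9.8 [0.52427792 0.05385141 0.09930377] 1.7522762182165583 0.013746501956567762 [ 0.44650519  0.42209657 -0.34156474]
```

View pics/l2_raw.png

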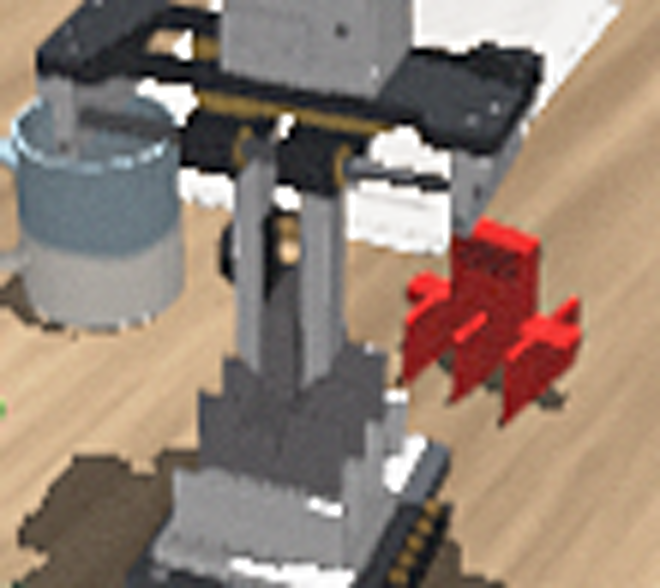

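The teeth have entered the gaps behind the near fin and there's no contact force. Lowering the rest of the way, slowly at the end.

Call:
{"fn": "arm_command", "kwargs": {
  "steps": [
    {"translation":[0,0,4],"roll":0,"claw":-1},
    {"translation":[0,0,4],"roll":0,"claw":-1},
    {"translation":[0,0,4],"roll":0,"claw":-1},
    {"translation":[0,0,3],"roll":0,"claw":-1},
    {"translation":[0,0,2],"roll":0,"claw":-1},
    {"translation":[0,0,1],"roll":0,"claw":-1},
    {"translation":[0,0,1],"roll":0,"claw":-1},
    {"translation":[0,0,0],"roll":0,"claw":-1}
  ]
}}

```text
clock: 10.85
tcp_pos: [0.5243, 0.0539, 0.0805]
ee_rot: [2.011, 2.414, -0.0]
contact_force: [0.9, 0.2, -0.1]
width: 0.0136
gripper_force: 25.0
```

Call:
{"fn": "arm_command", "kwargs": {
  "steps": [
    {"translation":[0,0,0.5],"roll":0,"claw":-1},
    {"translation":[0,0,0.5],"roll":0,"claw":-1},
    {"translation":[0,0,0],"roll":0,"claw":-1},
    {"translation":[0,0,0],"roll":0,"claw":-1},
    {"translation":[0,0,0],"roll":0,"claw":-1},
    {"translation":[0,0,0],"roll":0,"claw":-1},
    {"translation":[0,0,0],"roll":0,"claw":-1},
    {"translation":[0,0,0],"roll":0,"claw":-1}
  ]
}}

```text
clock: 11.85
tcp_pos: [0.5243, 0.0539, 0.0794]
ee_rot: [2.011, 2.414, -0.0]
contact_force: [-0.5, -0.1, -0.5]
width: 0.014
gripper_force: 25.0
```

Call:
{"fn": "arm_command", "kwargs": {
  "steps": [
    {"translation":[0,0,0.5],"roll":0,"claw":-1},
    {"translation":[0,0,0.5],"roll":0,"claw":-1},
    {"translation":[0,0,0],"roll":0,"claw":-1},
    {"translation":[0,0,0],"roll":0,"claw":-1},
    {"translation":[0,0,0],"roll":0,"claw":-1},
    {"translation":[0,0,0],"roll":0,"claw":-1},
    {"translation":[0,0,0],"roll":0,"claw":-1},
    {"translation":[0,0,0],"roll":0,"claw":-1}
  ]
}}

```text
clock: 12.85
tcp_pos: [0.5244, 0.0539, 0.0794]
ee_rot: [2.011, 2.413, 0.0]
contact_force: [-2.9, 0.0, 6.0]
width: 0.0138
gripper_force: 25.0
```

It touches down (6 N) at exactly the home height. Releasing and retreating.

Call:
{"fn": "arm_command", "kwargs": {
  "steps": [
    {"translation":[0,0,-0.7],"roll":0,"claw":-1},
    {"translation":[0,0,0],"roll":0,"claw":-0.6},
    {"translation":[0,0,0],"roll":0,"claw":-0.4},
    {"translation":[0,0,0],"roll":0,"claw":-0.2},
    {"translation":[0,0,0],"roll":0,"claw":0},
    {"translation":[0,0,0],"roll":0,"claw":0},
    {"translation":[0,0,0],"roll":0,"claw":0},
    {"translation":[0,0,0],"roll":0,"claw":0}
  ]
}}

```text
clock: 13.85
tcp_pos: [0.5243, 0.0539, 0.0792]
ee_rot: [2.011, 2.414, -0.0]
contact_force: [0.4, -0.5, 0.4]
width: 0.0471
gripper_force: 0.0
```

Call:
{"fn": "arm_command", "kwargs": {
  "steps": [
    {"translation":[0,0,-5],"roll":0,"claw":0},
    {"translation":[0,0,-15],"roll":0,"claw":0},
    {"translation":[0,0,-20],"roll":0,"claw":0},
    {"translation":[0,0,-20],"roll":0,"claw":0},
    {"translation":[0,0,-20],"roll":0,"claw":0},
    {"translation":[0,0,-20],"roll":0,"claw":0},
    {"translation":[0,0,0],"roll":0,"claw":0},
    {"translation":[0,0,0],"roll":0,"claw":0}
  ]
}}

```text
clock: 14.85
tcp_pos: [0.5239, 0.0539, 0.1791]
ee_rot: [-2.011, -2.413, 0.0]
contact_force: [-0.9, 0.2, -0.4]
width: 0.0472
gripper_force: 0.0
```

```bash
python3 look.py l3
```

```text
14.85 [0.52393203 0.05389887 0.17905725] 1.7522670829797933 0.04724749707840357 [-0.92957617  0.16282863 -0.40181125]
```

View pics/l3_raw.png

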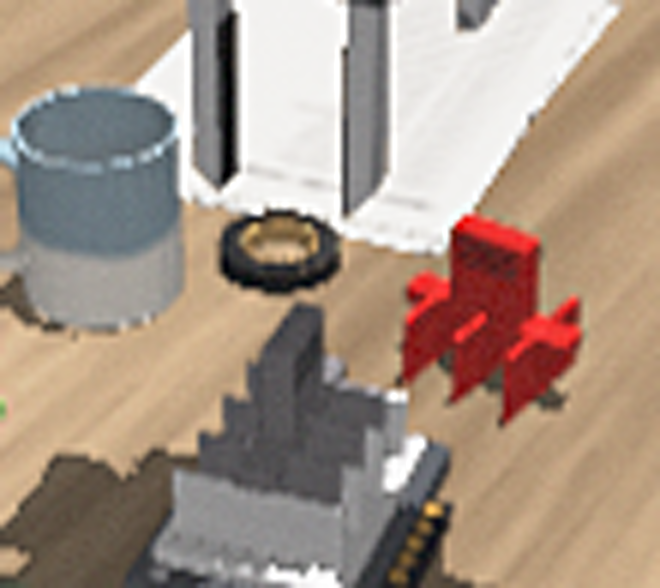

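Run:
```python
from fit import *
import cv2
k=10;ox,oy=235,215
im=arm.get_image("side")[:,:,::-1]; im=cv2.resize(im[oy:oy+48,ox:ox+60],None,fx=k,fy=k,interpolation=cv2.INTER_CUBIC)
p=[.5243,.0519,.1815,.028]
R=lambda a,b,z:[[a,b,z],[a,-b,z],[-a,-b,z],[-a,b,z]]
for L,c in((R(7,20,77),(0,255,0)),(R(8,42,36),(0,255,255)),([[8,42,36],[8,42,26],[-8,42,26],[-8,42,36]],(0,255,255)),*[([[30,y,36],[-30,y,36]],(255,0,255)) for y in(-26,0,26)]):
    cv2.polylines(im,[np.round((proj("side",pts(p,L))-[ox,oy]+.5)*k).astype(np.int32)],True,c,1)
cv2.imwrite("pics/fin.png",im)
```

```text
(no output)
```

View pics/fin.png

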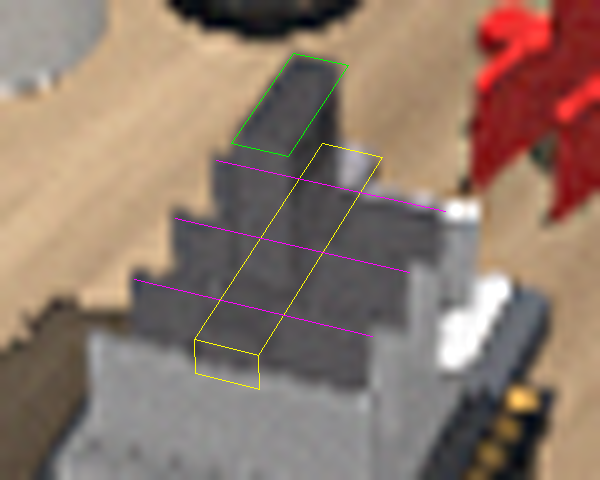

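The picture matches the home-pose model: grip top and plate tops lie on the overlay, one tooth in each gap. The mug and the red comb haven't moved.

```bash
python3 -c "
from cell import arm
print(arm.hand_in())"
```

```text
the job is handed in; nothing more can be done
None
```

I lowered the three-tooth grey comb onto the heat sink until it touched down at home height, released it, and handed the job in at about 15 s; the verdict was not shown.

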